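# Rivet down the display board and pack beads in covered cups

## Task

Get the carver's stall ready: first fasten the display board by pushing the orange pin of every rivet in it down flush with its black flange. Then take beads from the pocket tray and put one in each pale cup on the board, and close every one of those cups with a dark cup set mouth-down on it, rim on rim and centred, so that it sits level and stable. The pale cups stay upright on the board, spare beads and dark cups may stay where they are, and the blue figure, the tools and the wax jar around must not be disturbed.

Things in the scene. Friction and masses are not known exactly. Their poses are not given: they have to be found in the camera images.
- board: Plywood display board lying on the table, 220 (x) x 440 (y) x 12 mm thick, fixed. Origin: centre of its underside; its top is at 12 mm. z up; long side along its y.
- rivet1: Fixed black round flange of a jumbo plastic push rivet in a corner of the board, 34 mm across, 5 mm thick. Origin: centre of its underside, on the board's top; z up. Its orange centre pin (16 mm across) stands up out of its middle.
- pin1 (a joint): Centre pin of rivet1: slides straight down. Value is how far it is pushed, in m: at 0 its top stands 12 mm above the flange top, at 0.012 its top is flush with the flange, 0.013 is the stop. Stiff by friction (about 5 N), no spring: it stays where it is left.
- rivet2: Fixed black round flange of a jumbo plastic push rivet in a corner of the board, 34 mm across, 5 mm thick. Origin: centre of its underside, on the board's top; z up. Its orange centre pin (16 mm across) stands up out of its middle.
- pin2 (a joint): Centre pin of rivet2: slides straight down. Value is how far it is pushed, in m: at 0 its top stands 12 mm above the flange top, at 0.012 its top is flush with the flange, 0.013 is the stop. Stiff by friction (about 5 N), no spring: it stays where it is left.
- rivet3: Fixed black round flange of a jumbo plastic push rivet in a corner of the board, 34 mm across, 5 mm thick. Origin: centre of its underside, on the board's top; z up. Its orange centre pin (16 mm across) stands up out of its middle.
- pin3 (a joint): Centre pin of rivet3: slides straight down. Value is how far it is pushed, in m: at 0 its top stands 12 mm above the flange top, at 0.012 its top is flush with the flange, 0.013 is the stop. Stiff by friction (about 5 N), no spring: it stays where it is left.
- rivet4: Fixed black round flange of a jumbo plastic push rivet in a corner of the board, 34 mm across, 5 mm thick. Origin: centre of its underside, on the board's top; z up. Its orange centre pin (16 mm across) stands up out of its middle.
- pin4 (a joint): Centre pin of rivet4: slides straight down. Value is how far it is pushed, in m: at 0 its top stands 12 mm above the flange top, at 0.012 its top is flush with the flange, 0.013 is the stop. Stiff by friction (about 5 N), no spring: it stays where it is left.
- cup1: Pale turned wooden cup standing upright, mouth up, on the board: 92 mm across at the rim, 86 mm at the foot, 50 mm high, wall 6 mm, inner floor 8 mm above the foot. Origin: centre of its underside; z up, out of the mouth. Loose, about 160 g. Two or three of the cups are present.
- cup2: Pale turned wooden cup standing upright, mouth up, on the board: 92 mm across at the rim, 86 mm at the foot, 50 mm high, wall 6 mm, inner floor 8 mm above the foot. Origin: centre of its underside; z up, out of the mouth. Loose, about 160 g. Two or three of the cups are present.
- cup3: Pale turned wooden cup standing upright, mouth up, on the board: 92 mm across at the rim, 86 mm at the foot, 50 mm high, wall 6 mm, inner floor 8 mm above the foot. Origin: centre of its underside; z up, out of the mouth. Loose, about 160 g. Two or three of the cups are present.
- cover1: Dark wooden footed cup, loose, mouth-down: bowl 92 mm across at its rim (lower edge), 45 mm high, wall 6 mm, flat shoulder on top; above it a round foot 34 mm across, 24 mm high, the grip (top at 69 mm). Origin: centre of the mouth in the rim plane; z points from mouth to foot. About 140 g. All three are interchangeable; it starts on the 4 mm cork mat.
- cover2: Dark wooden footed cup, loose, mouth-down: bowl 92 mm across at its rim (lower edge), 45 mm high, wall 6 mm, flat shoulder on top; above it a round foot 34 mm across, 24 mm high, the grip (top at 69 mm). Origin: centre of the mouth in the rim plane; z points from mouth to foot. About 140 g. All three are interchangeable; it starts on the 4 mm cork mat.
- cover3: Dark wooden footed cup, loose, mouth-down: bowl 92 mm across at its rim (lower edge), 45 mm high, wall 6 mm, flat shoulder on top; above it a round foot 34 mm across, 24 mm high, the grip (top at 69 mm). Origin: centre of the mouth in the rim plane; z points from mouth to foot. About 140 g. All three are interchangeable; it starts on the 4 mm cork mat.
- bead1_center (a point): Centre of a red faceted wooden bead (octagonal, flats all round, does not roll readily), 30 mm across and 30 mm high, about 20 g. It starts in a pocket of the wooden tray, its centre about 24 mm above the table. All three are alike and interchangeable.
- bead2_center (a point): Centre of a red faceted wooden bead (octagonal, flats all round, does not roll readily), 30 mm across and 30 mm high, about 20 g. It starts in a pocket of the wooden tray, its centre about 24 mm above the table. All three are alike and interchangeable.
- bead3_center (a point): Centre of a red faceted wooden bead (octagonal, flats all round, does not roll readily), 30 mm across and 30 mm high, about 20 g. It starts in a pocket of the wooden tray, its centre about 24 mm above the table. All three are alike and interchangeable.
- tray: Wooden pocket tray, fixed, 232 (x) x 64 (y) x 16 mm high, four pockets in a row along its x, each about 53 x 56 mm, walls 4 mm, pockets 7 mm deep: floor 9 mm, rims 16 mm above the table. Origin: centre of its underside. Tray and mat may have changed sides.
- mat: Cork mat, fixed, 330 (x) x 105 (y) x 4 mm, carrying the covers in a row along its x, 110 mm apart. Origin: centre of its underside.
- figure: Bystander: small blue carved figure standing just beyond the board's far edge, 28 mm across, 57 mm high. Origin: centre of its underside.
- gouge2: Bystander: carving gouge lying beyond the board, 190 mm long along its x, 28 mm high. Origin: underside below the handle's middle.
- mallet: Bystander: wooden mallet lying beyond the board, head 100 x 72 mm, handle 150 mm along its +x. Origin: underside of the head.
- wax: Bystander: small wax jar, 64 mm across, 55 mm high. Origin: centre of its underside.

How it is judged:
On the way, in this order (a step that is already met when the one before it is completed fails the run):
1. every rivet pin is flush (value of joint each of pin1, pin2, pin3, pin4 above 0.01 m), for 0.2 s.
2. every pale cup has a bead in it (((horizontal distance between bead1_center and cup1 below 0.03 m and z of bead1_center in the frame of cup1 between 0.012 and 0.045 m) or (horizontal distance between bead2_center and cup1 below 0.03 m and z of bead2_center in the frame of cup1 between 0.012 and 0.045 m) or (horizontal distance between bead3_center and cup1 below 0.03 m and z of bead3_center in the frame of cup1 between 0.012 and 0.045 m)) and ((horizontal distance between bead1_center and cup2 below 0.03 m and z of bead1_center in the frame of cup2 between 0.012 and 0.045 m) or (horizontal distance between bead2_center and cup2 below 0.03 m and z of bead2_center in the frame of cup2 between 0.012 and 0.045 m) or (horizontal distance between bead3_center and cup2 below 0.03 m and z of bead3_center in the frame of cup2 between 0.012 and 0.045 m)) and ((horizontal distance between bead1_center and cup3 below 0.03 m and z of bead1_center in the frame of cup3 between 0.012 and 0.045 m) or (horizontal distance between bead2_center and cup3 below 0.03 m and z of bead2_center in the frame of cup3 between 0.012 and 0.045 m) or (horizontal distance between bead3_center and cup3 below 0.03 m and z of bead3_center in the frame of cup3 between 0.012 and 0.045 m))), for 0.2 s.
3. every pale cup is covered by a dark cup, rim on rim (((horizontal distance between cover1 and cup1 below 0.008 m and z of cover1 in the frame of cup1 between 0.046 and 0.054 m and angle between cover1's own z axis and vertical below 0.06 rad and linear speed of cover1 below 0.02 m/s) or (horizontal distance between cover2 and cup1 below 0.008 m and z of cover2 in the frame of cup1 between 0.046 and 0.054 m and angle between cover2's own z axis and vertical below 0.06 rad and linear speed of cover2 below 0.02 m/s) or (horizontal distance between cover3 and cup1 below 0.008 m and z of cover3 in the frame of cup1 between 0.046 and 0.054 m and angle between cover3's own z axis and vertical below 0.06 rad and linear speed of cover3 below 0.02 m/s)) and ((horizontal distance between cover1 and cup2 below 0.008 m and z of cover1 in the frame of cup2 between 0.046 and 0.054 m and angle between cover1's own z axis and vertical below 0.06 rad and linear speed of cover1 below 0.02 m/s) or (horizontal distance between cover2 and cup2 below 0.008 m and z of cover2 in the frame of cup2 between 0.046 and 0.054 m and angle between cover2's own z axis and vertical below 0.06 rad and linear speed of cover2 below 0.02 m/s) or (horizontal distance between cover3 and cup2 below 0.008 m and z of cover3 in the frame of cup2 between 0.046 and 0.054 m and angle between cover3's own z axis and vertical below 0.06 rad and linear speed of cover3 below 0.02 m/s)) and ((horizontal distance between cover1 and cup3 below 0.008 m and z of cover1 in the frame of cup3 between 0.046 and 0.054 m and angle between cover1's own z axis and vertical below 0.06 rad and linear speed of cover1 below 0.02 m/s) or (horizontal distance between cover2 and cup3 below 0.008 m and z of cover2 in the frame of cup3 between 0.046 and 0.054 m and angle between cover2's own z axis and vertical below 0.06 rad and linear speed of cover2 below 0.02 m/s) or (horizontal distance between cover3 and cup3 below 0.008 m and z of cover3 in the frame of cup3 between 0.046 and 0.054 m and angle between cover3's own z axis and vertical below 0.06 rad and linear speed of cover3 below 0.02 m/s))), for 0.2 s.
At the end, for the whole second after the job is handed in: Every rivet has its pin pushed to within 2 mm of flush or deeper; every pale cup present stands upright on the board (within 0.06 rad) with a bead inside it and a dark cup mouth-down on it: axes within 8 mm, rims touching (within 4 mm), level within 0.06 rad, at rest (all of step 1 and all of step 2 and all of step 3 and angle between each of cup1, cup2, cup3's own z axis and vertical below 0.06 rad and height (world z) of cup1 between 0.009 and 0.016 m and height (world z) of cup2 between 0.009 and 0.016 m and height (world z) of cup3 between 0.009 and 0.016 m).
It fails at once if the figure is moved by more than 30 mm (distance of figure from where it was at the start of the episode above 0.03 m).
It fails at once if the gouge2 is moved by more than 30 mm (distance of gouge2 from where it was at the start of the episode above 0.03 m).
It fails at once if the mallet is moved by more than 30 mm (distance of mallet from where it was at the start of the episode above 0.03 m).
It fails at once if the wax is moved by more than 30 mm (distance of wax from where it was at the start of the episode above 0.03 m).
Of cup1, cup2, cup3 only 2 to 3 are there at a start; the rules pass over those that are not, and their reading is None.
At some moment in a run one of bead1, bead2, bead3, cup1, cup2, cup3 may be knocked a few centimetres aside while the robot is not near it.
It also fails if it takes over 210 s, if anything falls off the work surface, if the arm or the gripper's body presses on something with over 40 N, if the wrist force passes 120 N, or if a joint passes its speed limit or range.

## Robot

A 7-joint arm with a two-finger parallel gripper is mounted at the origin on the work surface. World frame = base frame: x ahead of the robot, y to its left, z up, the work surface at z = 0. Lengths are in m, angles in rad, forces in N, time in s.
With the tool pointing down it reaches from about 0.35 to 0.9 m from the base axis. Payload 19.9 kg.
Tool frame: the origin (TCP) lies between the finger pads; the fingertips stand 19 mm ahead of it and the grasp point (between the pads) is the TCP; z points along the fingers, y is the direction in which the jaws open and shut (so a half turn about z gives the same grasp; the last joint's range is limited). The gripper opens to 94 mm and grips with 3 to 60 N. Pads are 16 mm wide; open, the fingers measure 119 mm over their backs; the gripper's body (75 mm by 177 mm) begins 78 mm behind the grasp point.
Start: joints at [-1.226, 0.417, -0.01, 1.614, 0.005, 1.111, -0.053], TCP at [0.236, 0.579, 0.224] pointing down, gripper open.
Joint ranges: [-2.81, 2.81], [-0.39, 2.02], [-1.27, 1.25], [0.06, 2.57], [-1.19, 4.33], [0.19, 2], [-2.82, 2.82]. Speed limits (rad/s): [1.89, 1.89, 2.39, 2.39, 3.01, 3.01, 3.01].

## Interface

Orientations are given as a 3x3 rotation matrix whose columns are the frame's x, y, z axes.
In Python, from rig import robot gives the robot as it stands. Calls block until the motion is done:
- robot.move_ptp(position, orientation): joint-space move of the TCP to a pose.
- robot.move_linear(position, velocity=0.15, frame=None, threshold=None): straight line of the TCP; frame=None keeps the orientation; velocity is the mean speed in m/s. With threshold (N) it stops when the force on the tool has changed by that much, and returns True; else False.
- robot.goto_joints(angles): joint-space move.
- robot.gripper_to(opening): finger opening in m; the grip force is fixed at half the most; returns when the fingers have stopped.
- robot.pause(seconds).
- robot.ik(position, orientation): joint angles nearest the present ones, or None.
- robot.get_state(): the state.
- robot.grab_frame(name): name is "side" or "top"; returns the picture (400x640x3 uint8, red, green, blue); there is no depth.
- robot.camera_info(name): a dict with "fx", "fy", "cx", "cy" (pixels), "rvec" (rotation vector, rad) and "tvec" (3), from world to camera coordinates, as OpenCV has them. Camera axes: x right, y down, z forward; pixel columns grow to the right and rows downward; lengths in m; the calibration is good to about 2 mm. A picture is of the moment at which its call begins. camera_info takes no time and is no camera call.
A pose or a line that the arm cannot do raises robot.PlanningError and nothing moves.
- robot.sign_off(): hands the job in, once; it reports no verdict.
The state is a dict: "time": time; "qpos": joint angles; "joint_vel": joint speeds; "effort": joint torques, N m; "ee_pos": TCP position; "tool_rot": TCP orientation; "force": force on the tool from outside, world axes, zero at the start; "moment": the same for the moment, N m; "opening": finger opening in m.
Only numpy, scipy, OpenCV 4.12 (cv2) and the standard library are available. Lean on these libraries where they do the work, as an engineer would, in place of code of your own. Each camera call takes 0.05 s, during which the arm holds its last target. There are 200 camera calls.

## Working session

There is one attempt and no reset: what is moved stays moved. The work goes in short steps, each a Python script; the robot and the scene stay as the last script left them, time stands still between calls to the robot, and variables do not carry over. Pictures are saved under pics/ and viewed, about 12 in all and at most 16, crops included, and the job is handed in when it is done.

```bash
mkdir -p pics; ls; cat > h.py <<'E'
import numpy as np, cv2
from rig import robot
def cam(n):
    c=robot.camera_info(n); K=np.array([[c['fx'],0,c['cx']],[0,c['fy'],c['cy']],[0,0,1]]); R=cv2.Rodrigues(np.array(c['rvec'],float))[0]; return K,R,np.array(c['tvec'],float).ravel()
def ray(n,uv,z):
    K,R,t=cam(n); d=R.T@np.linalg.solve(K,[uv[0],uv[1],1]); o=-R.T@t; return o+d*(z-o[2])/d[2]
def pix(n,p):
    K,R,t=cam(n); q=K@(R@np.array(p)+t); return q[:2]/q[2]
def shot(n,name):
    f=robot.grab_frame(n); cv2.imwrite('pics/'+name+'.png',f[:,:,::-1]); return f
E
python3 - <<'E'
from h import *
for n in('top','side'):
    shot(n,n+'0'); K,R,t=cam(n); print(n,K[0,0],-R.T@t,R.round(2).tolist())
print(robot.get_state()); print(pix('top',[.5,0,0]))
E
```

```text
pics
top 478.53294481093945 [ 3.31425678e-01 -9.59739526e-04  1.21897031e+00] [[0.11, -0.99, -0.0], [-0.97, -0.1, -0.21], [0.21, 0.03, -0.98]]
side 384.1724666508781 [0.53018152 0.87399797 0.88986411] [[-1.0, -0.06, 0.02], [-0.06, 0.69, -0.72], [0.03, -0.72, -0.69]]
{'time': 0.1, 'qpos': array([-1.22547375,  0.41789788, -0.01029822,  1.61412196,  0.00468031,
        1.11069565, -0.05300074]), 'joint_vel': array([ 0.00023308, -0.00217597,  0.00029575,  0.00025103,  0.00022847,
        0.00156501, -0.00109699]), 'effort': array([ 4.63589040e-04, -8.52571249e+01,  6.38931915e-01, -4.26689279e+01,
       -4.89372667e-02,  1.64602557e-02,  7.23212406e-05]), 'ee_pos': array([0.23566427, 0.57851781, 0.22389472]), 'tool_rot': array([[-9.26110218e-01,  3.77252890e-01, -3.48771653e-04],
       [ 3.77253045e-01,  9.26109634e-01, -1.04208396e-03],
       [-7.01283979e-05, -1.09665977e-03, -9.99999396e-01]]), 'force': array([-1.02210263, -0.16483557,  0.40964612]), 'moment': array([ 0.0388692 , -0.00211733, -0.01149755]), 'opening': 0.09382623606088772}
[326.42397271 235.59492948]
```

View pics/top0.png

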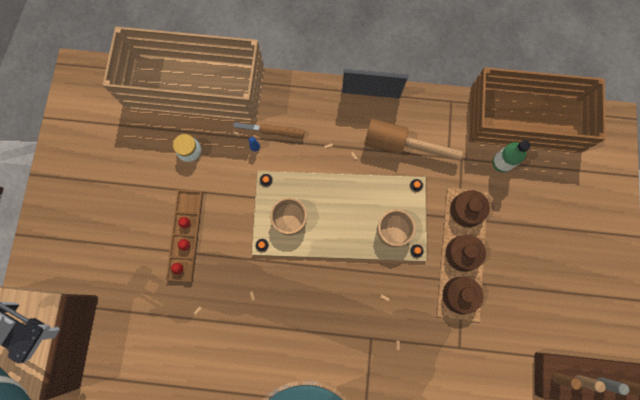

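View pics/side0.png

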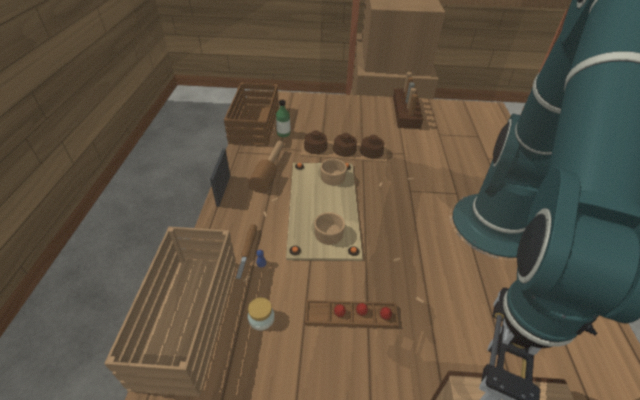

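The top view (left = +y, up = +x) shows two pale cups at about (289,216) and (396,228). The orange pins are at (266,180), (417,185), (262,245) and (417,250), and the beads at (184,222), (183,244) and (177,268). The covers are at (470,208), (466,253) and (463,295), and the arm is clear of all of it. Next I measure by colour and check the cup and cover edges in a crop.

```bash
cat >> h.py <<'E'
def blobs(m,amin,box=None):
    m=m.astype(np.uint8)
    if box: k=np.zeros_like(m); k[box[1]:box[3],box[0]:box[2]]=1; m=m*k
    n,l,s,c=cv2.connectedComponentsWithStats(m); return [(c[i],s[i]) for i in range(1,n) if s[i,4]>=amin]
def hsv(f): return cv2.cvtColor(f,cv2.COLOR_RGB2HSV).astype(int)
def red(f): h=hsv(f); return ((h[...,0]<6)|(h[...,0]>172))&(h[...,1]>190)&(h[...,2]>90)
def orange(f): h=hsv(f); return (h[...,0]>=6)&(h[...,0]<16)&(h[...,1]>190)&(h[...,2]>150)
E
python3 - <<'E'
from h import *
np.set_printoptions(precision=4,suppress=True)
T=cv2.imread('pics/top0.png')[:,:,::-1].copy();S=cv2.imread('pics/side0.png')[:,:,::-1].copy()
for n,f in(('top',T),('side',S)):
    box=(150,100,520,330) if n=='top' else (270,130,420,330)
    for nm,m,z in(('red',red(f),.026),('or',orange(f),.029)):
        for c,s in blobs(m,8,box): print(n,nm,c,s[2:],ray(n,c,z))
h=hsv(T)
for r,c in((200,300),(216,289),(205,275),(199,289),(228,396),(253,466),(236,468),(203,475),(270,450)): print((c,r),T[r,c],h[r,c])
a=cv2.resize(T[170:270,250:430],None,fx=4,fy=4,interpolation=cv2.INTER_CUBIC)
b=cv2.resize(T[180:325,435:500],None,fx=4,fy=4,interpolation=cv2.INTER_CUBIC)
o=np.zeros((580,1000,3),np.uint8);o[:400,:720]=a;o[:580,740:]=b
cv2.imwrite('pics/c1.png',cv2.resize(o,None,fx=.8,fy=.8)[:,:,::-1])
E
```

```text
top red [183.6207 221.6724] [11 10 58] [0.4937 0.3626 0.026 ]
top red [182.4906 244.    ] [11 10 53] [0.4375 0.3561 0.026 ]
top red [176.6038 267.1132] [12 10 53] [0.3792 0.3612 0.026 ]
top or [265.44 179.08] [ 6  5 25] [0.6249 0.1706 0.029 ]
top or [416.6364 184.1364] [ 6  5 22] [ 0.6521 -0.2161  0.029 ]
top or [261.1111 244.5185] [ 6  6 27] [0.4566 0.1597 0.029 ]
top or [417.2963 250.1852] [ 6  6 27] [ 0.4834 -0.2283  0.029 ]
(300, 200) [178 153 112] [ 19  95 178]
(289, 216) [199 157 115] [ 15 108 199]
(275, 205) [169 131  96] [ 14 110 169]
(289, 199) [154 118  88] [ 14 109 154]
(396, 228) [196 154 111] [ 15 111 196]
(466, 253) [95 63 47] [ 10 129  95]
(468, 236) [96 63 41] [ 12 146  96]
(475, 203) [98 67 47] [ 12 133  98]
(450, 270) [110  81  56] [ 14 125 110]
```

View pics/c1.png

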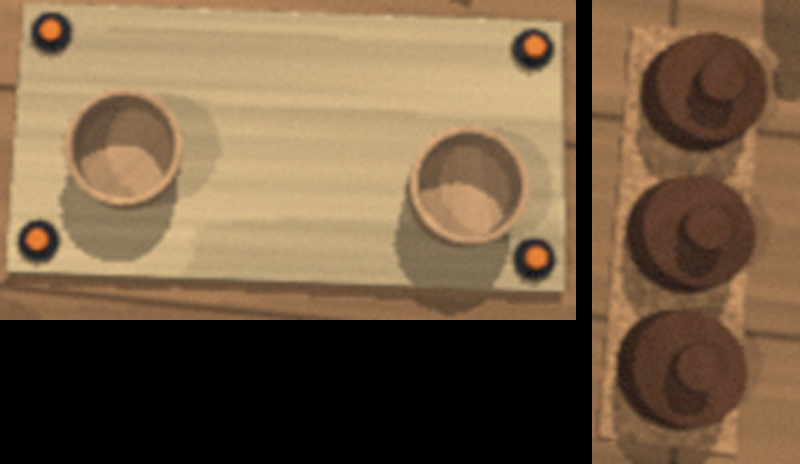

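Two cups are on the board with rims centred near (289,216) and (396.6,228). The cover foot tops are near (475,205), (472.5,251) and (470,294). The pin rectangle measures 388 x 169 mm, which fits the board, so I push the pins now. The same script fits the cup rims.

```bash
cat >> h.py <<'E'
from scipy.optimize import least_squares
def R(yaw): c,s=np.cos(yaw),np.sin(yaw); return np.array([[c,s,0],[s,-c,0],[0,0,-1.]])
def go(p,yaw):
    "joint move to p, with the half turn that needs least wrist motion"
    q0=np.array(robot.get_state()['qpos']); best=None
    for y in(yaw,yaw+np.pi):
        q=robot.ik(p,R(y))
        if q is not None:
            d=abs(np.array(q)-q0).max()
            if best is None or d<best[0]: best=(d,y)
    robot.move_ptp(p,R(best[1])); return best[1]
def circ(n,pts,z,r,c0):
    "circle of radius r at height z through the half of the outline facing away from the camera"
    K,Rm,t=cam(n); o=(-Rm.T@t)[:2]; P=np.array([ray(n,p,z)[:2] for p in pts]); c=np.array(c0[:2])
    for _ in range(4):
        u=(c-o)/np.linalg.norm(c-o); Q=P[(P-c)@u>0]
        s=least_squares(lambda v:np.linalg.norm(Q-v,axis=1)-r,c,loss='soft_l1',f_scale=.001); c=s.x
    return c,np.sqrt(np.mean(s.fun**2)),len(Q)
def cups(f):
    h=hsv(f); m=((h[...,0]<=16)&(h[...,1]>75)).astype(np.uint8)
    K=np.float32([pix('top',(*p,.012)) for p in BOARD]); k=np.zeros_like(m); cv2.fillConvexPoly(k,K.astype(np.int32),1)
    out=[]
    m=cv2.morphologyEx(m*k,cv2.MORPH_OPEN,np.ones((3,3),np.uint8))
    for c in cv2.findContours(m,cv2.RETR_EXTERNAL,cv2.CHAIN_APPROX_NONE)[0]:
        if cv2.contourArea(c)>600:
            x=cv2.convexHull(c); k2=np.zeros_like(m); cv2.drawContours(k2,[x],-1,1,-1)
            c2=cv2.findContours(k2,cv2.RETR_EXTERNAL,cv2.CHAIN_APPROX_NONE)[0][0][:,0].astype(float)
            g=c2.mean(0); c2+=.5*(c2-g)/np.linalg.norm(c2-g,axis=1)[:,None]
            out.append(circ('top',c2,.062,.046,ray('top',g,.062)))
    return out
PINS=np.array([[.6249,.1706],[.4566,.1597],[.4834,-.2283],[.6521,-.2161]])
_c=PINS.mean(0); BOARD=_c+(PINS-_c)*1.1
E
python3 - <<'E'
from h import *
T=cv2.imread('pics/top0.png')[:,:,::-1].copy()
for c in cups(T): print(c,pix('top',(*c[0],.062)))
for uv in((289.1,216.3),(396.6,227.8)): print(ray('top',uv,.062))
for uv in((475,205),(472.5,250.6),(469.7,294.4)): print(ray('top',uv,.073))
robot.gripper_to(0.0)
for p in PINS:
    y=go([*p,.12],np.pi/2)
    robot.move_linear([*p,.055],.15)
    hit=robot.move_linear([*p,.0362],.03,threshold=25)
    s=robot.get_state(); print(y,hit,s['ee_pos'],s['force'],s['time'])
    robot.move_linear([*p,.11],.15)
shot('top','top1'); f=shot('side','side1')
cv2.imwrite('pics/s1.png',cv2.resize(f[140:270,270:400],None,fx=4,fy=4,interpolation=cv2.INTER_CUBIC)[:,:,::-1])
E
```

```text
(array([ 0.5306975 , -0.16729381]), np.float64(0.0008150529971998682), 52) [396.20761487 226.85735118]
(array([0.5317766, 0.0984639]), np.float64(0.0008174202975586353), 52) [288.20349763 215.18192794]
[0.52923843 0.09594363 0.062     ]
[ 0.52847771 -0.16841223  0.062     ]
[ 0.602779   -0.35294227  0.073     ]
[ 0.49068169 -0.35118047  0.073     ]
[ 0.38702616 -0.34862355  0.073     ]
1.5707963267948966 False [0.62512106 0.17071724 0.03638025] [-0.65361436  0.68312498  6.30807836] 4.9333
1.5707963267948966 True [0.45692703 0.15998542 0.03626294] [-1.96999196  0.23816599  9.49352614] 7.55
1.5707963267948966 False [ 0.48393235 -0.2283447   0.03632371] [ 1.75817347 -0.32796618  6.23671061] 11.0
1.5707963267948966 False [ 0.65241609 -0.21612728  0.03639648] [-0.59447321  0.54164341  6.40019706] 13.7167
```

View pics/top1.png

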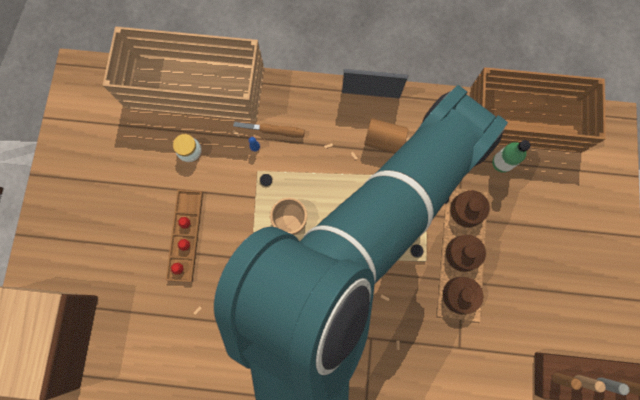

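View pics/s1.png

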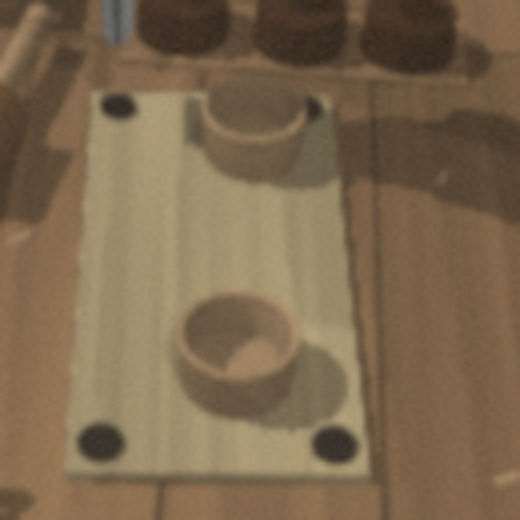

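The four pins read flush at the tool (tip z 17.4 mm), and no orange stands up in either view. I park, take fresh measurements with a side-view cross-check, and fetch the first bead.

```bash
cat >> h.py <<'E'
def beads(f,box=(150,180,215,300)):
    return [ray('top',c,.026)[:2] for c,s in blobs(red(f),25,box)]
def fetch(b,cup):
    y=go([*b,.14],0); robot.gripper_to(.06)
    robot.move_linear([*b,.0375],.12,threshold=15); robot.gripper_to(.0); o=robot.get_state()['opening']
    robot.move_linear([*b,.15],.2); print('bead grip',o,robot.get_state()['time'])
    return o
def drop(cup):
    y=go([*cup,.15],0); robot.move_linear([*cup,.052],.12,threshold=12); robot.gripper_to(.042)
    robot.move_linear([*cup,.15],.2)
PARK=[.26,.56,.22]
E
python3 - <<'E'
from h import *
for uv in((329.4,223.9),(333.1,167.4)): print('side',ray('side',uv,.062))
go(PARK,0)
f=shot('top','top2'); print([c for c in cups(f)]); B=beads(f); print(B)
b=max(B,key=lambda p:p[0]); fetch(b,None)
f=shot('side','side2'); cv2.imwrite('pics/s2.png',cv2.resize(f[130:340,270:430],None,fx=3,fy=3)[:,:,::-1])
f=shot('top','top3')
E
```

```text
side [0.52889002 0.10253721 0.062     ]
side [ 0.52767872 -0.16317864  0.062     ]
[(array([ 0.52932936, -0.16735845]), np.float64(0.0010146242373516067), 52), (array([0.53159488, 0.09878327]), np.float64(0.0008812926100242023), 51)]
[array([0.49321701, 0.36446225]), array([0.43786747, 0.35482444]), array([0.37826352, 0.36130804])]
bead grip 0.02907127090153985 22.1167
```

View pics/s2.png

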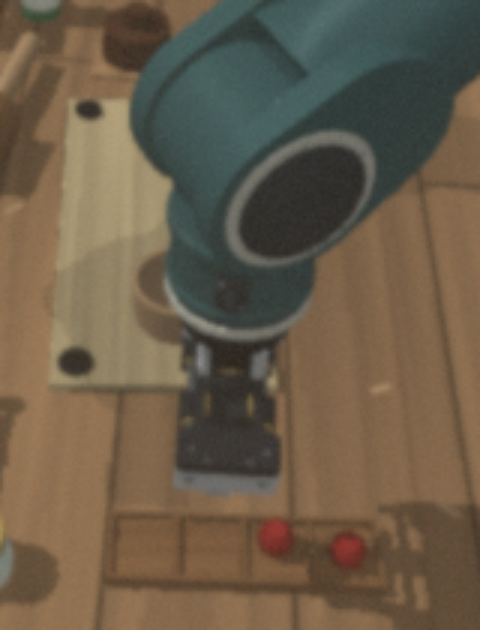

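The grip opening is 29 mm and the bead is gone from its pocket, so it is in the hand. Two beads remain in the tray, and the cup looks unmoved. I drop it in cup 1, park and measure again, then do the second bead.

```bash
python3 - <<'E'
from h import *
drop([.530,.0985])
go(PARK,0); f=shot('top','top4'); C=[c[0] for c in cups(f)]; print(C); B=beads(f); print(B)
print([(c,s[4]) for c,s in blobs(red(f),8)])
C2=[c for c in C if c[1]<0 and abs(c-[.529,-.167]).max()<.1]
b=max(B,key=lambda p:p[0]); o=fetch(b,None)
if o>.025 and len(C2)==1:
    drop(C2[0]); go(PARK,0)
f=shot('top','top5'); print(cups(f),[(c,s[4]) for c,s in blobs(red(f),8)],robot.get_state()['time'])
E
```

```text
[array([ 0.52972286, -0.16771664]), array([0.53163878, 0.09892937])]
[array([0.43889029, 0.35504735]), array([0.37941478, 0.36197472])]
[(array([288.57446809, 216.57446809]), np.int32(47)), (array([183.        , 243.48148148]), np.int32(54)), (array([176.30232558, 266.97674419]), np.int32(43))]
bead grip 0.028930971104440432 31.2167
[(array([ 0.54916762, -0.17219816]), np.float64(0.0006122910023894442), 51), (array([0.53142811, 0.09873586]), np.float64(0.0008151884112668023), 52)] [(array([288.44680851, 216.63829787]), np.int32(47)), (array([397.31372549, 220.82352941]), np.int32(51)), (array([176.02173913, 267.2826087 ]), np.int32(46))] 37.9833
```

View pics/top5.png

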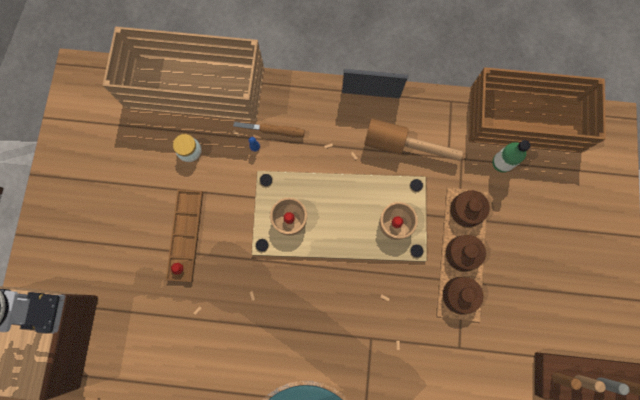

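Both cups hold a bead, at (288,217) and (397,221). Cup 2 was shifted about 20 mm in +x, now at (398,221), by the announced knock or the drop; its bead is still inside. Next I pick the middle cover, centring it with two crossed grips, and place it on cup 2.

```bash
cat >> h.py <<'E'
def cover_pick(p):
    robot.gripper_to(.06); go([*p,.16],0)
    robot.move_linear([*p,.0725],.12,threshold=15); robot.gripper_to(0); o1=robot.get_state()['opening']
    robot.gripper_to(.06); robot.move_linear([*p,.095],.12)
    go([*p,.095],np.pi/2); robot.move_linear([*p,.0725],.1,threshold=15); robot.gripper_to(0); o2=robot.get_state()['opening']
    print('cover',o1,o2,robot.get_state()['ee_pos'])
    robot.move_linear([*p,.21],.2); return o2
def cover_place(c):
    go([*c,.21],np.pi/2); robot.move_linear([*c,.145],.15)
    h=robot.move_linear([*c,.1295],.03,threshold=5); s=robot.get_state(); print('place',h,s['ee_pos'],s['force'])
    robot.gripper_to(.05); robot.move_linear([*c,.2],.1); print(robot.get_state()['time'])
E
python3 - <<'E'
from h import *
print(ray('top',(397.3,220.8),.037))
p=ray('top',(472.1,250.2),.073)[:2]
if cover_pick(p)>.03:
    cover_place([.548,-.1712])
go(PARK,0); f=shot('top','top6'); print(cups(f)); g=shot('side','side6')
o=np.zeros((560,800,3),np.uint8)
a=cv2.resize(f[160:320,250:510],None,fx=3,fy=3,interpolation=cv2.INTER_CUBIC); o[:480,:780]=a
cv2.imwrite('pics/c6.png',o[:,:,::-1])
cv2.imwrite('pics/s6.png',cv2.resize(g[120:270,270:400],None,fx=4,fy=4,interpolation=cv2.INTER_CUBIC)[:,:,::-1])
E
```

```text
[ 0.5505694  -0.17250581  0.037     ]
cover 0.03344694667433287 0.03324324827664456 [ 0.49159766 -0.35028621  0.07274749]
place True [ 0.54806443 -0.1710663   0.13076643] [ 0.57725509 -0.10902259  4.20272554]
50.3
[(array([ 0.5568714 , -0.17675678]), np.float64(0.0010583719563283446), 51), (array([0.53175288, 0.09874299]), np.float64(0.0007832098116966127), 52)]
```

View pics/c6.png

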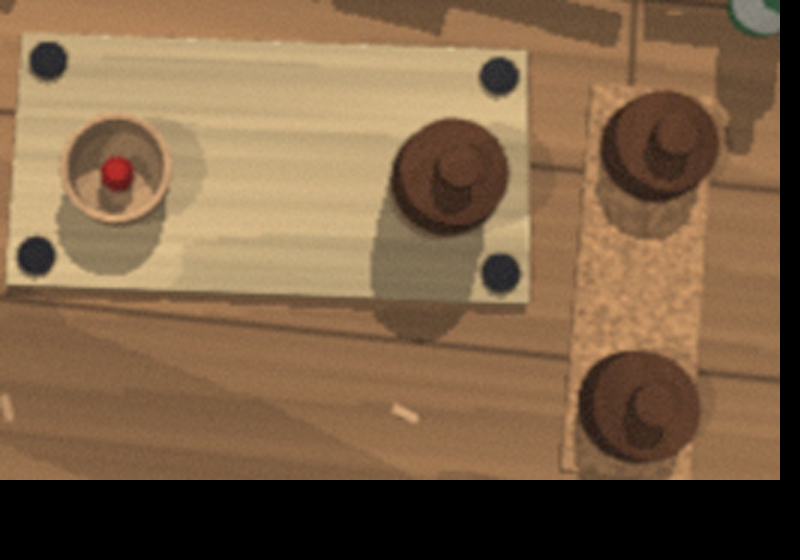

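View pics/s6.png

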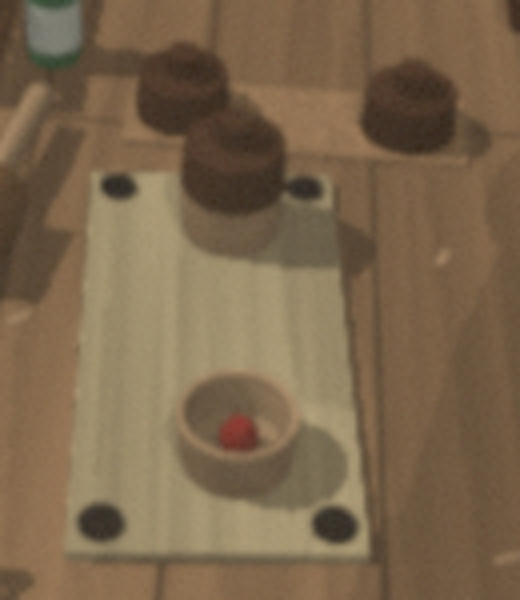

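The cover sits level on cup 2. In the side view the cup and cover edges line up at columns 182 and 285, and contact came at the expected height (130.8 mm against 130.7 mm). Cup 1 is unmoved, so the near cover goes on it.

```bash
python3 - <<'E'
from h import *
p=ray('top',(469.4,294.1),.073)[:2]; print(p)
if cover_pick(p)>.03:
    cover_place([.5303,.0988])
go(PARK,0); f=shot('top','top7'); g=shot('side','side7')
a=cv2.resize(f[160:320,250:510],None,fx=3,fy=3,interpolation=cv2.INTER_CUBIC)
cv2.imwrite('pics/c7.png',a[:,:,::-1])
cv2.imwrite('pics/s7.png',cv2.resize(g[120:270,270:400],None,fx=4,fy=4,interpolation=cv2.INTER_CUBIC)[:,:,::-1])
E
```

```text
[ 0.38764392 -0.3478966 ]
cover 0.03348404529777084 0.033492935807266075 [ 0.38771731 -0.34796974  0.07272302]
place True [0.53030289 0.0988967  0.13077541] [ 0.40213631 -0.40061838  4.96643884]
66.225
```

View pics/c7.png

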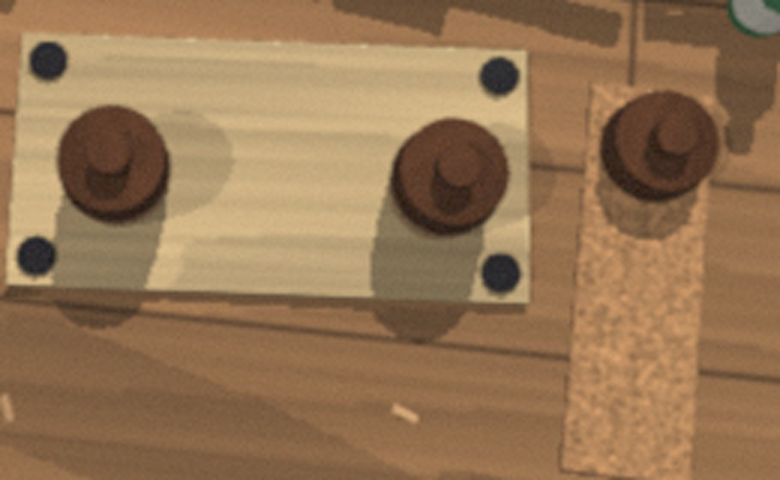

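View pics/s7.png

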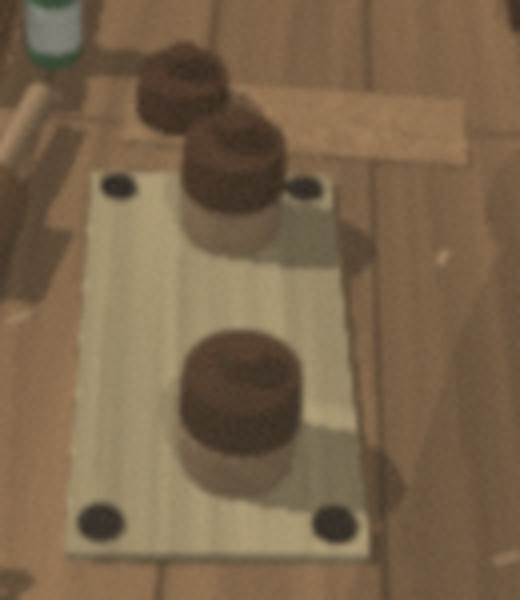

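Both covers look level, and the side edges agree within a pixel. Before handing in I check the depth direction with numbers. I use profiles down each stack in the side view: the cover's lower edge (z 62 mm, r 46) gives one y, the cup's foot edge (z 12 mm, r 43) gives another.

```bash
python3 - <<'E'
from h import *
g=cv2.imread('pics/side7.png')[:,:,::-1].copy(); V=hsv(g); o=(lambda K,R_,t:-R_.T@t)(*cam('side'))[:2]
for c in((.5303,.0988),(.548,-.1712)):
    c=np.array(c); u=(o-c)/np.linalg.norm(o-c)
    for nm,z,r in(('cover rim',.062,.046),('foot',.012,.043)):
        q=pix('side',(*(c+u*r),z)); print(nm,'expected px',q)
    col=int(round(q[0])); a=g[:,col-2:col+3].mean(1)
    r0=int(q[1])
    for r in range(r0-20,r0+6): print(r,a[r].astype(int),end='; ')
    print()
E
```

```text
cover rim expected px [328.26924051 234.68538314]
foot expected px [327.63958853 245.13264941]
225 [65 51 38]; 226 [65 52 41]; 227 [64 52 39]; 228 [64 51 39]; 229 [66 53 40]; 230 [65 53 40]; 231 [65 52 39]; 232 [66 53 40]; 233 [77 63 48]; 234 [97 80 60]; 235 [107  90  69]; 236 [104  88  67]; 237 [103  86  65]; 238 [101  85  64]; 239 [99 83 63]; 240 [99 83 64]; 241 [100  84  65]; 242 [99 82 61]; 243 [105  88  68]; 244 [119 104  80]; 245 [149 133 101]; 246 [164 147 113]; 247 [167 150 114]; 248 [166 149 114]; 249 [166 150 113]; 250 [165 148 112]; 
cover rim expected px [326.89857185 174.11020253]
foot expected px [326.38479363 184.68238611]
164 [69 53 38]; 165 [66 51 38]; 166 [66 52 38]; 167 [66 52 39]; 168 [66 51 39]; 169 [64 50 37]; 170 [65 52 38]; 171 [65 50 38]; 172 [70 55 42]; 173 [86 70 53]; 174 [99 81 61]; 175 [106  89  68]; 176 [109  90  69]; 177 [110  92  69]; 178 [111  92  70]; 179 [111  91  70]; 180 [109  91  70]; 181 [107  88  67]; 182 [107  89  68]; 183 [114  98  74]; 184 [134 119  90]; 185 [153 136 104]; 186 [160 144 109]; 187 [162 146 112]; 188 [162 145 109]; 189 [161 145 110];
```

In both stacks the two edges agree within 0.7 px, about 2–3 mm against the 8 mm limit. I hand in.

```bash
python3 -c "
from h import *
robot.sign_off()"
```

```text
the job is handed in; nothing more can be done
```

The job is done and handed in, though sign-off gives no verdict. All four rivet pins are pushed flush, each of the two pale cups present has a bead in it, and each is closed with a dark cup.

**Pins:** The fingertip stopped at about 17.4 mm on every pin; flush is 17 mm and the 2 mm limit allows up to 19 mm. No orange was left standing in either view.

**Beads:** Both gripped at 29 mm wide. The top view showed one bead in each cup before I covered them.

**Knock:** Cup 2 moved about 20 mm during the second bead step. I think that was the announced knock, but I did not see it happen. Its bead stayed inside, and I measured the cup again before placing its cover.

**Covers:** Both made contact at about 130.8 mm against an expected 130.7 mm. In the side view, cup and cover agree within about 0.7 px, roughly 2–3 mm against the 8 mm limit. Both look level.

**Measurements that disagreed:** My cup position estimates differed by 2–4 mm between the contour fit, reading the image by eye and the side view. I used values in between. For cup 2 I had no side view after the knock and before it was covered, so its placing rests on the top-view fit and the check afterwards.

**Surroundings:** The figure, tools and wax jar looked unmoved in the last full top view I looked at, taken before the covers went on. I did not measure their positions. The last logged time was 66 s of the 210 s allowed.

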